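# Set a ring under the photo hood and hold its reflector flap at balance

### The job

Get the ring ready for its photograph: take the wooden board by its stem and slide it, with the ring cone standing on it, straight into the photo hood under the closed roof flap until the board meets the back panel. Then take the flap by its steel pull and swing it up until it stands straight up at its balance point, never letting it drop over backwards, and finish while still holding it there with the gripper as the reflector for the shot, because the hinge has no stay and the flap would fall shut or over backwards. Keep the ring cone standing on the board and leave the other things on the bench where they are.

Things in the scene. Friction and masses are not known exactly. Their poses are not given: they have to be found in the camera images.
- hood: Photo hood of frosted panels with black edge trims, fixed to the bench: 210 wide (its x), 220 deep (its y), 180 high, walls 5 thick, no floor (the bench is its floor). Origin: centre of the footprint at bench level. Its y axis points out of the open front (y = +110 mm); its back panel's inner face is at y = -105 mm; inside it is 200 wide. The rear half of the roof is fixed, the front half is the flap. Inside headroom under roof and flap 174 mm.
- flap (a joint): Angle of the white, silver-lined roof flap (196 x 104 x 5 mm, 160 g with its pull). 0 = closed, flat, level with the roof; it grows as the flap swings up and back; 1.57 = straight up, which is its balance point; stop at 2.9. The hinge is nearly free: away from straight up the flap falls shut or over backwards by its own weight. The hinge line runs along the hood's x axis.
- flap_hinge (a point): Middle of the flap's hinge line: on the hood's own z axis (hood x = 0, y = 0), 177.5 mm above the bench. Axes as the hood.
- flap_pull (a point): Middle of the flap's steel pull, a bow of 10 mm round rod on the flap's free edge; its straight bar is 110 mm long, parallel to the hinge, 150 mm from the hinge line, with a 35 mm clear gap between bar and flap edge. Closed, the bar is 150 mm out from the hinge line towards the hood's +y (40 mm in front of the open front), 177.5 mm above the bench. The axes turn with the flap: x along the bar, y from hinge to bar.
- board: Wooden paddle-shaped board, 320 g before variation, lying on the bench in front of the hood: plate 130 (its x) x 170 (its y) x 12 mm with a grey felt top and a straight stem 14 wide, 34 high, running out along +y from y = 80 to y = 262 mm. Origin: centre of the plate's underside. The end at y = -85 mm goes into the hood first. Home against the back panel, the origin is at hood y = -20 mm.
- board_grip (a point): Point on the stem to grip across its 14 mm width: board x = 0, y = 240, z = 26 mm. With the board home it is 110 mm in front of the hood's open front, clear of the flap's pull above. Axes as the board.
- ringcone: White ceramic ring cone with a gold ring, base 40 mm across, 60 high, 70 g, standing loose near the middle of the board's plate. Origin: centre of its underside; z up.
- can: Bystander: coral drinks can, 66 across, 115 high. Origin: centre of its underside.
- giftboxes: Bystander: pile of three kraft gift boxes, 85 x 85 x 75 mm. Origin: centre of its underside.
- pliers_pot: Bystander: black pot of pliers, 100 across, about 170 high. Origin: centre of its underside.
- camera: Bystander: compact camera on a round-footed stand, foot 100 across, 105 wide, 175 high, beyond the stem's end. Origin: centre of its underside.

How it is judged:
On the way, in this order (a step that is already met when the one before it is completed fails the run):
1. the board is home in the hood, against the back panel and straight, with the cone standing on it (y of board in the frame of hood below -0.008 m and angle between the y axis of board and the y axis of hood, either way round below 0.12 rad and angle between ringcone's own z axis and vertical below 0.2 rad and horizontal distance between ringcone and board below 0.06 m and linear speed of board below 0.02 m/s), for 0.2 s.
2. the flap is held straight up by the gripper (value of joint flap between 1.48 and 1.66 rad and velocity of joint flap between -0.15 and 0.15 rad/s and contact force between the fingers and flap above 0.3 N), for 0.5 s.
At the end, for the whole second after the job is handed in: The flap stands still within 0.09 rad (5 degrees) of straight up, held by the fingers; the board lies flat in the hood within 12 mm of touching the back panel and within 0.12 rad of straight; the ring cone stands upright and still on it, within 60 mm of the plate's centre (value of joint flap between 1.48 and 1.66 rad and velocity of joint flap between -0.1 and 0.1 rad/s and contact force between the fingers and flap above 0.3 N and y of board in the frame of hood below -0.008 m and angle between the y axis of board and the y axis of hood, either way round below 0.12 rad and height (world z) of board below 0.005 m and angle between ringcone's own z axis and vertical below 0.2 rad and horizontal distance between ringcone and board below 0.06 m and linear speed of ringcone below 0.02 m/s); the arm keeps its last pose, push and grip.
It fails at once if the flap falls over backwards (more than 25 degrees past straight up) (value of joint flap above 2 rad).
It fails at once if the ring cone is tipped over (angle between ringcone's own z axis and vertical above 0.6 rad).
It fails at once if another thing on the bench is shifted by more than 30 mm (distance of any of can, giftboxes, pliers_pot, camera from where it was at the start of the episode above 0.03 m).
It also fails if it takes over 69 s, if anything falls off the work surface, if the arm or the gripper's body presses on something with over 40 N, if the wrist force passes 120 N, or if a joint passes its speed limit or range.

### The arm

A 6-joint arm with a two-finger parallel gripper is mounted at the origin on the work surface. World frame = base frame: x ahead of the robot, y to its left, z up, the work surface at z = 0. Lengths are in m, angles in rad, forces in N, time in s.
With the tool pointing down it reaches from about 0.35 to 0.85 m from the base axis. Payload 8.1 kg.
Tool frame: the origin (TCP) lies on the centre line of the jaws, within the pads' length; the fingertips stand 25 mm ahead of it and the grasp point (between the pads) lies 6 mm ahead of it; z points along the fingers, y is the direction in which the jaws open and shut (so a half turn about z gives the same grasp; the last joint's range is limited). The gripper opens to 93 mm and grips with 3 to 60 N. Pads are 15 mm wide; open, the fingers measure 128 mm over their backs; the gripper's body (75 mm by 188 mm) begins 65 mm behind the grasp point.
Start: joints at [1.202, 0.13, 1.488, -0, 1.523, -0.085], TCP at [0.168, 0.576, 0.244] pointing down, gripper open.
Joint ranges: [-2.96, 2.96], [-0.89, 2.26], [0.02, 2.5], [-1.34, 4.48], [0, 2.73], [-2.66, 2.66]. Speed limits (rad/s): [2.39, 2.39, 2.79, 3.14, 3.14, 3.14].

### API

Orientations are given as a 3x3 rotation matrix whose columns are the frame's x, y, z axes.
In Python, from workcell import env gives the robot as it stands.
- The arm moves only by the tool drive_tool, never from a script. Its argument "deltas" is a list of rows, each a list of 7 numbers: the shift along the world's x, y, z in cm, then the turn, a rotation vector about the world's x, y, z in rad, then the opening, from -1 (shut) to 1 (fully open). A call has 1 to 10 rows; each row shifts and turns the commanded pose from where the row before left it; what a row does not reach is not made up. A row lasts 1/10 s, in which the tool goes at most 50 mm and 8.59 degrees, less where a joint would pass 70% of its speed; a pose out of reach is approached as far as the arm can. A call is refused whole if a number of a shift passes 5 or a number of a turn 0.15, either way. A call with a gripper value outside its range is refused whole. The fingers move at their own pace and stop on an object; "force" is the grip in N (left out, the last holds). Time passes only in rows, so rows that do not move let the fingers close. It gives the time, the measured TCP pose, the force and the opening at its end, in the units of the state.
- env.get_obs(): the state, without advancing time (a new reading comes with each control period).
- env.get_image(name): name is "side" or "top" or "wrist"; returns a dict with "color" (400x640x3 uint8, red, green, blue), "fx", "fy", "cx", "cy" (pixels), "extrinsics" (4x4, takes a point from world to camera coordinates). Camera axes: x right, y up, looking along -z (the intrinsics and any distortion apply to the point x, -y, -z); pixel columns grow to the right and rows downward; lengths in m; the calibration is good to about 2 mm. A picture is of the moment at which its call begins. There is no depth.
- env.sign_off(): hands the job in, once; it reports no verdict.
Trained networks look in a picture, given as the dict that the camera call returned (one of the last four; its "shot" number tells which), for a name from the list of things; names that differ only in an ending like _2 or _b are one class to them, and where a whole thing is asked for, a point or a joint stands for the part that bears it (a point fixed in the world has none). Each returns a list of dicts, best first, with "score" (0 to 1); they miss things now and then, are a little off and sometimes report something else, mostly with a low value. They report only what shows in the picture. A call takes as long as a camera call.
- env.cut_out(picture, target): "pixels" (400x640 bool, what is visible of it) and "box" ([left, top, right, bottom] in pixels, round what is visible of it).
The state is a dict: "t": time; "joint_positions": joint angles; "joint_vel": joint speeds; "joint_efforts": joint torques, N m; "ee_pos": TCP position; "eef_rot": TCP orientation; "ft_force": force on the tool from outside, world axes, zero at the start; "moment": the same for the moment, N m; "finger_gap": finger opening in m.
Only numpy, scipy, OpenCV 4.12 (cv2) and the standard library are available. Lean on these libraries where they do the work, as an engineer would, in place of code of your own. Each camera call takes 0.05 s, during which the arm holds its last target. There are 200 camera calls.

## Working session

There is one attempt and no reset: what is moved stays moved. The work goes in short steps, Python scripts to look and compute and a tool call to move; the robot and the scene stay as the last step left them, time stands still between calls to the robot, and variables do not carry over. Pictures are saved under pics/ and viewed, about 8 in all and at most 12, crops included, and the job is handed in when it is done.

Besides the shell and the picture viewer there is one more tool, called after "Emit:" by a JSON object that holds its "op" and its "data", one argument or row to a line. drive_tool: Moves the arm, as the interface text tells. Its arguments: {"type":"object","properties":{"deltas":{"type":"array"},"force":{"type":"number"}},"required":["deltas"]}

```bash
mkdir -p pics; cat > h.py <<'E'
import numpy as np, cv2
from workcell import env
def shot(n,f):
    im=env.get_image(n); cv2.imwrite('pics/'+f,im['color'][:,:,::-1]); return im
def proj(im,P):
    P=np.atleast_2d(P); E=np.array(im['extrinsics']); c=P@E[:3,:3].T+E[:3,3]
    return np.c_[im['cx']+im['fx']*c[:,0]/-c[:,2], im['cy']-im['fy']*c[:,1]/-c[:,2]]
def unproj(im,uv,z):
    uv=np.atleast_2d(np.float64(uv)); E=np.array(im['extrinsics']); R=E[:3,:3]; o=-R.T@E[:3,3]
    d=np.c_[(uv[:,0]-im['cx'])/im['fx'],-(uv[:,1]-im['cy'])/im['fy'],-np.ones(len(uv))]@R
    return o+d*((z-o[2])/d[:,2])[:,None]
E
python3 - <<'E'
from h import *
o=env.get_obs(); print(o)
a=shot('top','t0.png'); 
for n in ['hood','flap','board','ringcone','can','giftboxes','pliers_pot','camera']:
    for r in env.cut_out(a,n)[:2]:
        m=r['pixels']; print('top',n,r['score'],r['box'], np.argwhere(m).mean(0)[::-1])
        if n in('board','hood','flap'): print(cv2.minAreaRect(np.argwhere(m)[:,::-1].astype(np.float32)))
b=shot('side','s0.png')
for n in ['hood','flap','board','ringcone']:
    for r in env.cut_out(b,n)[:1]: print('side',n,r['score'],r['box'])
for im in(a,b):
    E=np.array(im['extrinsics']); print(-E[:3,:3].T@E[:3,3], im.keys(),im['fx'],im['cx'],im['cy'])
cv2.imwrite('pics/both.png',cv2.resize(np.vstack([a['color'],b['color']])[:,:,::-1],(480,600)))
E
```

```text
{'t': 0.0, 'joint_positions': array([ 1.20164700e+00,  1.31179485e-01,  1.48929492e+00,  3.02450586e-05,
        1.52301582e+00, -8.54068379e-02]), 'joint_vel': array([ 0.00023099, -0.00046718,  0.00042014,  0.0022561 , -0.00042854,
       -0.00068659]), 'joint_efforts': array([-1.47884188e-03, -5.59816790e+01, -4.91767251e+01,  7.65274954e-02,
        3.48521210e-02, -1.01416615e-04]), 'ee_pos': array([0.16774714, 0.57551183, 0.24256789]), 'eef_rot': array([[-9.60013972e-01,  2.79951184e-01, -7.12859837e-04],
       [ 2.79952026e-01,  9.60012380e-01, -1.75883645e-03],
       [ 1.91965922e-04, -1.88807412e-03, -9.99998199e-01]]), 'ft_force': array([-0.17599441, -0.67880101,  0.34600179]), 'moment': array([0.03079246, 0.01993237, 0.01333672]), 'finger_gap': 0.0929102810643807}
top hood 0.95 [400.3, 196.4, 493.6, 268.9] [449.25200838 233.41093259]
((446.0, 233.5), (73.0, 92.0), 90.0)
top hood 0.68 [398.7, 196.4, 454.2, 272.4] [430.75552228 233.2456009 ]
((426.45355224609375, 233.69808959960938), (66.24347686767578, 54.10835266113281), 87.95458984375)
top flap 0.75 [400.4, 198.2, 457.1,
[... 515 characters left out ...]
12809 233.19566314]
top giftboxes 0.88 [332.6, 147.2, 360.7, 176.2] [348.74517375 162.05662806]
top pliers_pot 0.9 [204.4, 174.7, 243.3, 207.7] [225.1130064  190.99253731]
top camera 0.65 [178.4, 227.3, 216.1, 264.6] [195.62750716 244.93887297]
side flap 0.73 [348.1, 257.8, 450.5, 329.8]
side board 0.78 [277.1, 239.5, 358.5, 339.4]
side ringcone 0.58 [330.1, 285.5, 343.7, 307.1]
[0.54839437 0.15170565 1.46176301] dict_keys(['color', 'fx', 'fy', 'cx', 'cy', 'extrinsics', 'shot']) 428.79519261110437 316.48742654553996 203.56324953248816
[-0.02618218 -0.65656122  0.85097504] dict_keys(['color', 'fx', 'fy', 'cx', 'cy', 'extrinsics', 'shot']) 482.1867558724354 322.3878186356844 206.53217001513232
```

View pics/t0.png

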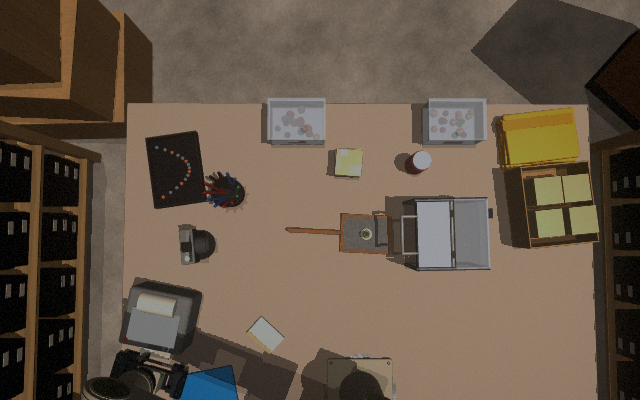

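View pics/s0.png

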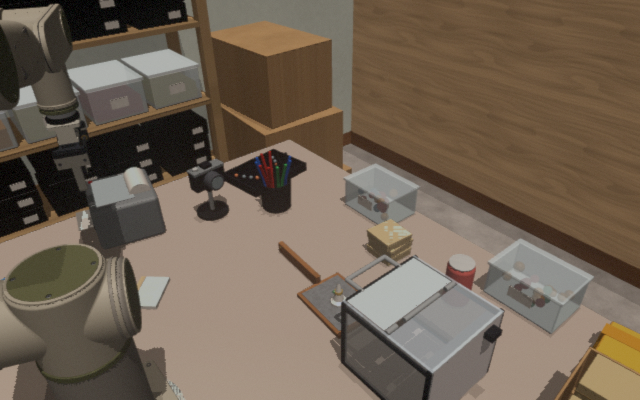

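```bash
python3 - <<'E'
from h import *
a=env.get_image('top')
print(a['extrinsics'])
for n,z in [('hood',.18),('flap',.18),('board',.012)]:
    m=env.cut_out(a,n)[0]['pixels']
    r=cv2.minAreaRect(np.argwhere(m)[:,::-1].astype(np.float32)); print(n,unproj(a,cv2.boxPoints(r),z).round(4)[:,:2].tolist())
    if n=='board':
        for c in range(286,394,6):
            w=np.flatnonzero(m[:,c]); 
            if len(w): print(c,w.min(),w.max(),unproj(a,[[c,(w.min()+w.max())/2]],.034 if c<340 else .012)[0].round(4)[:2])
cv2.imwrite('pics/c.png',cv2.resize(a['color'][180:285,270:510,::-1],None,fx=3.3,fy=3.3,interpolation=cv2.INTER_CUBIC))
E
```

```text
[[ 0.0018152  -0.99997793  0.00639099  0.14136474]
 [ 0.99857464  0.00215349  0.05332968 -0.62589476]
 [-0.05334227  0.00628508  0.99855651 -1.43135385]
 [ 0.          0.          0.          1.        ]]
hood [[0.6371, -0.1068], [0.6377, -0.3836], [0.4199, -0.3792], [0.4196, -0.105]]
flap [[0.6205, -0.1036], [0.6269, -0.2666], [0.4324, -0.2709], [0.4262, -0.1092]]
board [[0.4733, 0.2415], [0.6023, 0.2357], [0.5857, -0.1104], [0.4567, -0.103]]
292 228 231 [0.5382 0.2239]
298 228 232 [0.5366 0.204 ]
304 229 232 [0.5349 0.184 ]
310 229 232 [0.535  0.1641]
316 230 232 [0.5334 0.1442]
322 230 233 [0.5317 0.1242]
328 230 233 [0.5318 0.1043]
334 230 234 [0.5301 0.0843]
340 229 249 [0.5063 0.0631]
346 214 251 [0.5282 0.0428]
352 214 252 [0.5266 0.0225]
358 214 252 [0.5266 0.0023]
364 215 252 [ 0.525 -0.018]
370 216 252 [ 0.5233 -0.0383]
376 216 253 [ 0.5217 -0.0585]
382 216 253 [ 0.5217 -0.0788]
388 217 252 [ 0.5218 -0.0991]
```

View pics/c.png

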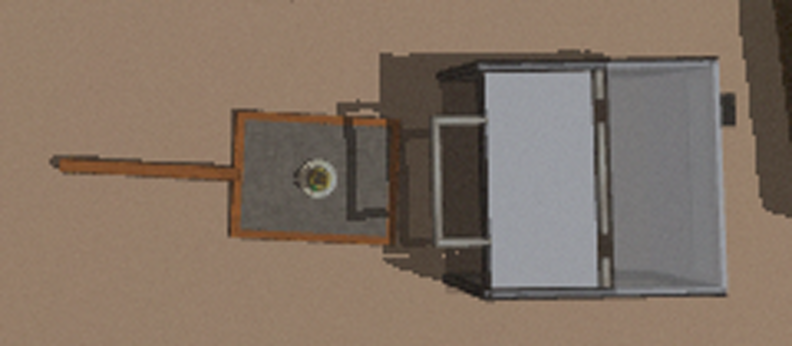

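```bash
cat > fit.py <<'E'
from h import *
from scipy.optimize import least_squares
def fit(im,loc,uv,x0):
    loc=np.array(loc,float)/1000; uv=np.array(uv,float)
    def f(p):
        c,s=np.cos(p[2]),np.sin(p[2]); W=np.c_[p[0]+c*loc[:,0]-s*loc[:,1],p[1]+s*loc[:,0]+c*loc[:,1],loc[:,2]]
        return (proj(im,W)-uv).ravel()
    r=least_squares(f,x0,loss='soft_l1'); return r.x, f(r.x).reshape(-1,2).round(1).tolist()
E
python3 - <<'E'
from fit import *
a=env.get_image('top')
C=lambda L:[(u/3.3+270,v/3.3+180) for u,v in L]
p,r=fit(a,[(105,-110,180),(-105,-110,180),(98,104,180),(-98,104,180),(55,150,180),(-55,150,180),(105,110,0),(-105,110,0)],C([(718,58),(727,296),(487,71),(490,289),(435,118),(437,244),(437,75),(445,280)]),[.525,-.22,0]); print('hood',p,r)
q,r=fit(a,[(65,85,12),(-65,85,12),(65,-85,12),(-65,-85,12),(0,262,34)],C([(234,110),(230,237),(401,121),(388,243),(55,161)]),[.525,0,0]); print('board',q,r)
c,s=np.cos(q[2]),np.sin(q[2]); print('grip',q[0]-s*.24,q[1]+c*.24)
h=p; d=q[:2]-h[:2]; c,s=np.cos(h[2]),np.sin(h[2]); print('board in hood',c*d[0]+s*d[1],-s*d[0]+c*d[1])
print('cone',unproj(a,C([(318,178)]),.035))
E
```

```text
hood [ 0.52656452 -0.26297037  0.01608523] [[0.4, 0.9], [0.2, -0.8], [-0.7, 0.3], [0.2, -0.0], [0.1, 0.6], [0.4, -0.7], [0.0, 0.1], [-0.9, -0.3]]
board [ 0.52377861 -0.02099155 -0.06192771] [[0.0, -0.3], [-1.1, -0.3], [-0.5, -0.4], [1.4, 1.1], [0.3, 0.2]]
grip 0.5386317610078241 0.21854839559463682
board in hood 0.0011065716998992104 0.24199232926790634
cone [[ 0.52391254 -0.02315438  0.035     ]]
```

Emit:
{"op": "drive_tool", "data": {
  "deltas": [
    [3.7,-3.57,0,0,0,-0.135,0],
    [3.7,-3.57,0,0,0,-0.135,0],
    [3.7,-3.57,0,0,0,-0.135,0],
    [3.7,-3.57,0,0,0,-0.135,0],
    [3.7,-3.57,0,0,0,-0.135,0],
    [3.7,-3.57,0,0,0,-0.135,0],
    [3.7,-3.57,0,0,0,-0.135,0],
    [3.7,-3.57,0,0,0,-0.135,0],
    [3.7,-3.57,-4,0,0,-0.135,0],
    [3.7,-3.57,-4,0,0,-0.135,0]
  ]
}}

```text
t: 1.95
ee_pos: [0.515, 0.2422, 0.1831]
eef_rot: [[0.069, 0.998, 0.004], [0.998, -0.069, 0.001], [0.002, 0.004, -1.0]]
ft_force: [0.4, 0.0, -0.2]
finger_gap: 0.0464
```

Emit:
{"op": "drive_tool", "data": {
  "deltas": [
    [0,0,-1,0,0,0,0],
    [0,0,0,0,0,0,0],
    [0,0,0,0,0,0,0]
  ]
}}

```text
t: 2.25
ee_pos: [0.5124, 0.2442, 0.1729]
eef_rot: [[0.061, 0.998, 0.0], [0.998, -0.061, 0.001], [0.001, 0.0, -1.0]]
ft_force: [0.1, 0.6, 0.6]
finger_gap: 0.0464
```

```bash
python3 - <<'E'
from h import *
o=env.get_obs(); print(o['t'],o['ee_pos'],o['eef_rot'].round(3),o['joint_positions'].round(3),o['finger_gap'])
w=shot('wrist','w1.png'); r=env.cut_out(w,'board')
print([(x['score'],x['box']) for x in r])
print(proj(w,[[.5386,.2185,.034],o['ee_pos']]))
m=r[0]['pixels']; rr=np.argwhere(m)[:,::-1].astype(float)
P=unproj(w,rr,.034); s=(P[:,1]>.13); P=P[s]; print(len(P))
for y in np.arange(.13,.30,.015):
    k=abs(P[:,1]-y)<.004
    if k.any(): print(round(y,3),P[k,0].min().round(4),P[k,0].max().round(4))
E
```

```text
2.25 [0.51235499 0.24421816 0.17291527] [[ 0.061  0.998  0.   ]
 [ 0.998 -0.061  0.001]
 [ 0.001  0.    -1.   ]] [0.354 0.087 1.666 0.    1.389 0.415] 0.04637220492172648
[(0.41, [277.5, 195.9, 395.0, 384.3])]
[[349.84879994 226.41920022]
 [318.84589967 279.07274139]]
1951
0.145 0.5229 0.5372
0.16 0.5236 0.5386
0.175 0.5243 0.5391
0.19 0.525 0.5396
0.205 0.5257 0.5401
0.22 0.5264 0.5415
0.235 0.5271 0.5427
0.25 0.5287 0.5389
```

View pics/w1.png

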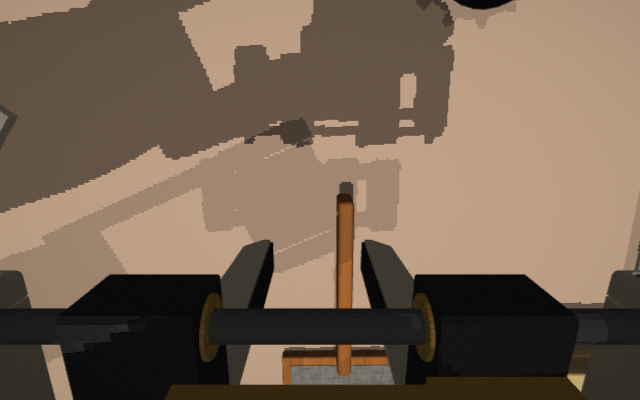

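Emit:
{"op": "drive_tool", "data": {
  "deltas": [
    [1.2,-1.4,0,0,0,0,0],
    [1.2,-1.4,-2,0,0,0,0],
    [0,0,-4,0,0,0,0],
    [0,0,-4,0,0,0,0],
    [0,0,-2.5,0,0,0,0],
    [0,0,-1.3,0,0,0,0],
    [0,0,0,0,0,0,0],
    [0,0,0,0,0,0,0]
  ],
  "force": 15
}}

```text
t: 3.15
ee_pos: [0.5377, 0.2164, 0.0362]
eef_rot: [[0.062, 0.998, 0.002], [0.998, -0.062, 0.001], [0.001, 0.002, -1.0]]
ft_force: [0.1, 0.0, 0.2]
finger_gap: 0.0467
```

Emit:
{"op": "drive_tool", "data": {
  "deltas": [
    [0,0,0,0,0,0,-0.4],
    [0,0,0,0,0,0,-0.6],
    [0,0,0,0,0,0,-0.8],
    [0,0,0,0,0,0,-1],
    [0,0,0,0,0,0,-1]
  ]
}}

```text
t: 3.65
ee_pos: [0.5368, 0.2155, 0.0346]
eef_rot: [[0.063, 0.998, 0.0], [0.998, -0.063, 0.0], [0.0, 0.0, -1.0]]
ft_force: [-0.8, 0.1, 1.6]
finger_gap: 0.0138
```

Emit:
{"op": "drive_tool", "data": {
  "deltas": [
    [-0.02,-0.3,0,0,0,0.004,-1],
    [-0.03,-0.6,0,0,0,0.004,-1],
    [-0.05,-0.9,0,0,0,0.004,-1],
    [-0.06,-1.1,0,0,0,0.004,-1],
    [-0.06,-1.1,0,0,0,0.004,-1],
    [-0.06,-1.1,0,0,0,0.004,-1],
    [-0.06,-1.1,0,0,0,0.004,-1],
    [-0.06,-1.1,0,0,0,0.004,-1],
    [-0.06,-1.1,0,0,0,0.004,-1],
    [-0.06,-1.1,0,0,0,0.004,-1]
  ]
}}

```text
t: 4.65
ee_pos: [0.5315, 0.1196, 0.0346]
eef_rot: [[0.023, 1.0, 0.0], [1.0, -0.023, 0.001], [0.001, 0.0, -1.0]]
ft_force: [-0.4, 5.2, 3.9]
finger_gap: 0.0137
```

Emit:
{"op": "drive_tool", "data": {
  "deltas": [
    [-0.06,-1.1,0,0,0,0.004,-1],
    [-0.06,-1.1,0,0,0,0.004,-1],
    [-0.06,-1.1,0,0,0,0.004,-1],
    [-0.06,-1.1,0,0,0,0.004,-1],
    [-0.06,-1.1,0,0,0,0.004,-1],
    [-0.06,-1.1,0,0,0,0.004,-1],
    [-0.06,-1.1,0,0,0,0.004,-1],
    [-0.06,-1.1,0,0,0,0.004,-1],
    [-0.06,-1.1,0,0,0,0.004,-1],
    [-0.06,-1.1,0,0,0,0.002,-1]
  ]
}}

```text
t: 5.65
ee_pos: [0.5252, 0.0098, 0.0345]
eef_rot: [[-0.015, 1.0, 0.0], [1.0, 0.015, 0.001], [0.001, 0.0, -1.0]]
ft_force: [-0.1, 6.2, 5.7]
finger_gap: 0.0139
```

Emit:
{"op": "drive_tool", "data": {
  "deltas": [
    [-0.04,-1.0,0,0,0,0,-1],
    [-0.04,-1.0,0,0,0,0,-1],
    [-0.04,-0.9,0,0,0,0,-1],
    [-0.03,-0.7,0,0,0,0,-1],
    [-0.02,-0.5,0,0,0,0,-1],
    [-0.01,-0.3,0,0,0,0,-1],
    [0,-0.3,0,0,0,0,-1],
    [0,-0.3,0,0,0,0,-1]
  ]
}}

```text
t: 6.45
ee_pos: [0.5234, -0.0398, 0.0345]
eef_rot: [[-0.015, 1.0, 0.0], [1.0, 0.015, 0.001], [0.001, 0.0, -1.0]]
ft_force: [-0.2, 6.8, 5.6]
finger_gap: 0.0139
```

Emit:
{"op": "drive_tool", "data": {
  "deltas": [
    [0,-0.2,0,0,0,0,-1],
    [0,-0.2,0,0,0,0,-1],
    [0,-0.1,0,0,0,0,-1]
  ]
}}

```text
t: 6.75
ee_pos: [0.5234, -0.044, 0.0345]
eef_rot: [[-0.015, 1.0, -0.0], [1.0, 0.015, 0.002], [0.002, 0.0, -1.0]]
ft_force: [0.5, 14.2, 8.0]
finger_gap: 0.0138
```

Emit:
{"op": "drive_tool", "data": {
  "deltas": [
    [0,-0.1,0,0,0,0,-1],
    [0,-0.1,0,0,0,0,-1],
    [0,0,0,0,0,0,-1],
    [0,0,0,0,0,0,-1]
  ]
}}

```text
t: 7.15
ee_pos: [0.5233, -0.0443, 0.0345]
eef_rot: [[-0.015, 1.0, -0.0], [1.0, 0.015, 0.004], [0.004, -0.0, -1.0]]
ft_force: [0.4, 18.8, 7.7]
finger_gap: 0.0136
```

```bash
python3 - <<'E'
from fit import *
a=env.get_image('top'); b=env.get_image('side')
o=env.get_obs(); print(o['ft_force'],o['joint_positions'].round(4).tolist())
i=np.hstack([cv2.resize(a['color'][180:285,350:500],(400,280)),cv2.resize(b['color'][230:370,280:480],(400,280))])
cv2.imwrite('pics/home.png',i[:,:,::-1])
E
```

```text
[-7.99552493e-03  1.76913629e+01  7.50512132e+00] [-0.1851, 0.1404, 1.8813, 0.0047, 1.1208, -0.2023]
```

View pics/home.png

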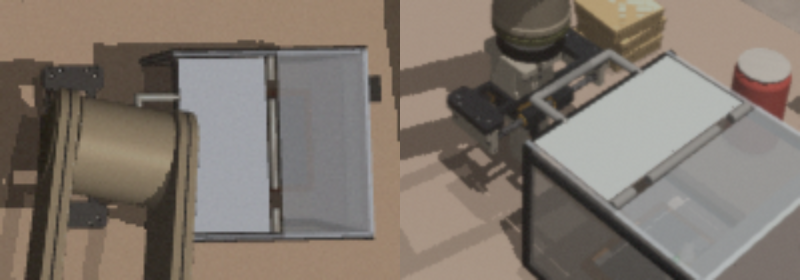

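Emit:
{"op": "drive_tool", "data": {
  "deltas": [
    [0,0,0,0,0,0,-0.5],
    [0,0,0,0,0,0,0],
    [0,0,0,0,0,0,0],
    [0,0.2,1,0,0,0,0],
    [0,0.5,3,0,0,0,0],
    [0,1,4,0,0,0,0],
    [0,1,4,0,0,0,0],
    [0,2,4,0,0,0,0],
    [0,2,4,0,0,0,0],
    [0,2,4,0,0,-0.14,0]
  ]
}}

```text
t: 8.25
ee_pos: [0.5232, 0.0409, 0.2768]
eef_rot: [[0.126, 0.992, 0.001], [0.992, -0.126, -0.0], [-0.0, 0.001, -1.0]]
ft_force: [1.3, 0.2, -0.0]
finger_gap: 0.0465
```

```bash
python3 - <<'E'
from h import *
o=env.get_obs(); print(o['t'],o['ee_pos'],o['joint_positions'].round(4).tolist(),o['finger_gap'])
E
```

```text
8.25 [0.52319665 0.04087227 0.27678165] [-0.0196, -0.0866, 1.6483, -0.0003, 1.5791, 0.1066] 0.046512902773081656
```

Emit:
{"op": "drive_tool", "data": {
  "deltas": [
    [0,0.5,0,0,0,-0.143,0],
    [0,0.5,0,0,0,-0.143,0],
    [0,0.5,0,0,0,-0.143,0],
    [0,0.5,0,0,0,-0.143,0],
    [0,0.5,0,0,0,-0.143,0],
    [0,0.5,0,0,0,-0.143,0],
    [0,0.5,0,0,0,-0.143,0],
    [0,0.5,0,0,0,-0.143,0],
    [0,0,0,0,0,-0.143,0],
    [0,0,0,0,0,-0.141,0]
  ]
}}

```text
t: 9.25
ee_pos: [0.5235, 0.0804, 0.2749]
eef_rot: [[1.0, 0.012, 0.0], [0.012, -1.0, -0.0], [0.0, 0.0, -1.0]]
ft_force: [1.5, 0.0, -0.0]
finger_gap: 0.0464
```

Emit:
{"op": "drive_tool", "data": {
  "deltas": [
    [0,0,0,-0.12,0,0,0],
    [0,0,0,-0.12,0,0,0],
    [0,0,0,-0.12,0,0,0],
    [0,0,0,-0.12,0,0,0],
    [0,0,0,-0.12,0,0,0],
    [0,0,0,-0.12,0,0,0],
    [0,0,0,-0.12,0,0,0],
    [0,0,0,-0.12,0,0,0],
    [0,0,0,0,0,0,0]
  ]
}}

```text
t: 10.15
ee_pos: [0.5222, 0.0812, 0.2711]
eef_rot: [[1.0, 0.024, -0.002], [0.012, -0.569, -0.822], [-0.021, 0.822, -0.569]]
ft_force: [-0.4, -0.9, -0.9]
finger_gap: 0.0464
```

```bash
python3 - <<'E'
from h import *
o=env.get_obs(); print(o['t'],o['ee_pos'],o['eef_rot'].round(3),o['joint_positions'].round(4).tolist(),o['finger_gap'])
w=shot('wrist','w2.png')
c,s=np.cos(.0161),np.sin(.0161)
H=lambda x,y,z:[.52656+c*x-s*y,-.26297+s*x+c*y,z]
print(proj(w,[H(-55,.15,.1775)]if 0 else [H(-.055,.15,.1775),H(.055,.15,.1775),H(-.098,.104,.18),H(.098,.104,.18)]))
E
```

```text
10.15 [0.52224812 0.08121228 0.27110988] [[ 1.     0.024 -0.002]
 [ 0.012 -0.569 -0.822]
 [-0.021  0.822 -0.569]] [0.5371, 0.3255, 1.4944, -0.8219, 1.8433, 2.0743] 0.04641977903560394
[[347.48095488 227.46553661]
 [351.9615742  125.94485611]
 [366.18420499 249.66225426]
 [376.56553184  83.31632739]]
```

View pics/w2.png

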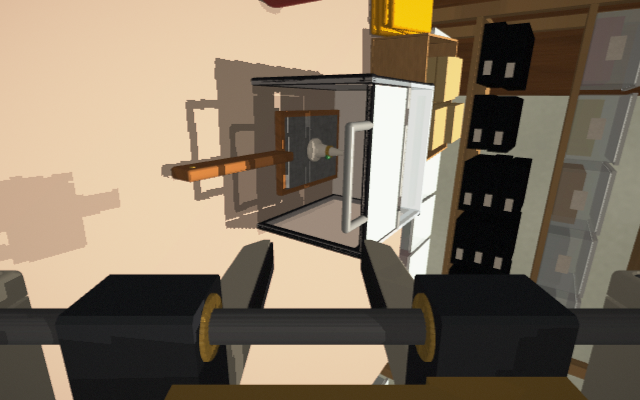

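```bash
cat > kin.py <<'E'
import numpy as np
from scipy.optimize import least_squares
from scipy.spatial.transform import Rotation as R
D=[([1.201647,.131179,1.489295,0,1.523016,-.085407],[.16774714,.57551183,.24256789],None),
([.354,.087,1.666,0,1.389,.415],[.51235499,.24421816,.17291527],None),
([-.1851,.1404,1.8813,.0047,1.1208,-.2023],[.5233,-.0443,.0345],[[-.015,1,0],[1,.015,.004],[.004,0,-1]]),
([-.0196,-.0866,1.6483,-.0003,1.5791,.1066],[.52319665,.04087227,.27678165],[[.126,.992,.001],[.992,-.126,0],[0,.001,-1]]),
([.5371,.3255,1.4944,-.8219,1.8433,2.0743],[.52224812,.08121228,.27110988],[[1,.024,-.002],[.012,-.569,-.822],[-.021,.822,-.569]])]
rz=lambda a:R.from_rotvec([0,0,a]); ry=lambda a:R.from_rotvec([0,a,0])
def fk(q,p,s4=1,s6=1):
    d1,a1,L2,e,L3,T=p
    A=rz(q[0]); B=A*ry(q[1]); C=B*ry(q[2]); F=C*rz(s4*q[3])*ry(q[4])*rz(s6*q[5]+ (np.pi))
    P=A.apply([a1,0,d1])+B.apply([0,0,L2])+C.apply([e,0,L3])+F.apply([0,0,T])
    return P,F.as_matrix()
def calib():
    best=None
    for s4 in(1,-1):
        f=lambda p:np.concatenate([fk(q,p,s4)[0]-P for q,P,_ in D]+[1e-3*(p-[.35,0,.35,0,.4,.2])])
        r=least_squares(f,[.35,0,.35,0,.4,.2])
        if best is None or r.cost<best[0]: best=(r.cost,r.x,s4,r.fun[:15])
    return best
def ik(P,M,q0,p,s4,s6):
    f=lambda q:np.concatenate([(fk(q,p,s4,s6)[0]-P)*10,(R.from_matrix(fk(q,p,s4,s6)[1].T@M)).as_rotvec()])
    r=least_squares(f,q0); return r.x,r.cost
E
python3 - <<'E'
from kin import *
c,p,s4,res=calib(); print(c,p.round(4),s4,(res*1000).round(1))
for s6 in(1,-1): print(s6,[(fk(q,p,s4,s6)[1]).round(2).tolist() for q,_,m in D[2:]])
E
```

```text
0.00557211221357918 [0.3224 0.0146 0.2875 0.0384 0.5391 0.2967] 1 [ 44.5 -26.9   3.1  15.5 -49.2   3.8  -8.9 -50.7   6.4   6.1 -51.3   1.9
   9.5  -8.2 -15.2]
1 [[[1.0, 0.02, -0.0], [0.02, -1.0, 0.0], [-0.0, -0.0, -1.0]], [[0.99, -0.13, 0.0], [-0.13, -0.99, -0.0], [0.0, 0.0, -1.0]], [[0.02, -1.0, -0.0], [-0.57, -0.01, -0.82], [0.82, 0.02, -0.57]]]
-1 [[[0.93, -0.38, -0.0], [-0.38, -0.93, 0.0], [-0.0, -0.0, -1.0]], [[1.0, 0.09, 0.0], [0.09, -1.0, -0.0], [0.0, 0.0, -1.0]], [[-0.86, 0.51, -0.0], [0.29, 0.49, -0.82], [-0.42, -0.71, -0.57]]]
```

```bash
sed -i 's/d1,a1,L2,e,L3,T=p/d1,a1,L2,e,L3,T,b=p/; s/A.apply(\[a1,0,d1\])/A.apply([a1,b,d1])/; s/(np.pi))/(np.pi\/2))/; s/.4,.2\]/.4,.2,.05]/g' kin.py
cat > plan.py <<'E'
from kin import *
cst,p,s4,res=calib(); print(cst,p.round(4),s4,(res*1000).round(1))
print(fk(D[4][0],p)[1].round(2).tolist())
Hz=rz(.0161).as_matrix(); hin=np.array([.52656,-.26297,.1775])
def pose(th,al,back=.006):
    bar=hin+Hz@[0,.15*np.cos(th),.15*np.sin(th)]
    z=Hz@[0,-np.cos(al),-np.sin(al)]; x=Hz@[1,0,0]; return bar-back*z, np.c_[x,np.cross(z,x),z]
for a0 in(.6,.8,1.0):
  for aend in (a0+1.57, 1.57):
    q=np.array(D[4][0]); print('a0',a0,aend)
    for th in np.linspace(0,1.57,7):
        P,M=pose(th,a0+(aend-a0)*th/1.57, .006 if th else .006)
        q,c=ik(P,M,q,p,s4,1); print(th.round(2),P.round(3),q.round(2),round(c,6))
E
python3 plan.py
```

```text
1.4893535983877277e-07 [ 0.3182 -0.      0.3692  0.0617  0.5535  0.3525  0.0513] 1 [-0.   0.1  0.1 -0.1 -0.2 -0.3  0.1 -0.   0.1  0.   0.1  0.1 -0.   0.
  0.1]
[[1.0, 0.02, -0.0], [0.01, -0.57, -0.82], [-0.02, 0.82, -0.57]]
a0 0.6 2.17
0.0 [ 0.524 -0.108  0.181] [ 0.25  0.21  1.81 -0.94  1.49  2.07] 0.0
0.26 [ 0.524 -0.114  0.221] [ 0.12  0.03  1.8  -0.71  1.45  1.82] 0.0
0.52 [ 0.524 -0.13   0.258] [-0.06 -0.07  1.73 -0.45  1.46  1.54] 0.0
0.78 [ 0.525 -0.156  0.289] [-0.27 -0.07  1.62 -0.18  1.54  1.29] 0.0
1.05 [ 0.525 -0.188  0.313] [-0.48  0.03  1.47  0.07  1.68  1.08] 0.0
1.31 [ 0.526 -0.226  0.328] [-0.66  0.19  1.3   0.27  1.85  0.95] 0.0
1.57 [ 0.527 -0.266  0.332] [-0.79  0.41  1.11  0.45  2.04  0.88] 0.0
a0 0.6 1.57
0.0 [ 0.524 -0.108  0.181] [ 0.25  0.21  1.81 -0.94  1.49  2.07] 0.0
0.26 [ 0.524 -0.114  0.22 ] [ 0.17  0.07  1.8  -0.8   1.47  1.89] 0.0
0.52 [ 0.524 -0.129  0.257] [ 0.06 -0.03  1.76 -0.65  1.47  1.7 ] 0.0
0.78 [ 0.525 -0.154  0.289] [-0.08 -0.08  1.7  -0.49  1.49  1.51] 0.0
1.05 [ 0.525 -0.186  0.313] [-0.24 -0.08  1.61 -0.31  1.53  1.32] 0.0
1.31 [ 0.526 -
[... 1443 characters left out ...]
25 -0.191  0.313] [-0.67  0.21  1.34  0.38  1.88  0.95] 0.0
1.31 [ 0.526 -0.228  0.327] [-0.79  0.42  1.16  0.56  2.07  0.9 ] 0.0
1.57 [ 0.527 -0.268  0.331] [-0.88  0.65  0.97  0.74  2.25  0.93] 0.0
a0 1.0 1.57
0.0 [ 0.524 -0.11   0.183] [ 0.06  0.02  1.82 -0.58  1.36  1.75] 0.0
0.26 [ 0.524 -0.115  0.222] [-0.01 -0.04  1.78 -0.48  1.41  1.62] 0.0
0.52 [ 0.524 -0.131  0.258] [-0.1  -0.08  1.72 -0.38  1.46  1.49] 0.0
0.78 [ 0.525 -0.155  0.289] [-0.2  -0.08  1.65 -0.28  1.51  1.36] 0.0
1.05 [ 0.525 -0.187  0.313] [-0.32 -0.06  1.57 -0.18  1.57  1.23] 0.0
1.31 [ 0.526 -0.223  0.328] [-0.44 -0.    1.48 -0.09  1.62  1.11] 0.0
1.57 [ 0.527 -0.263  0.333] [-0.55  0.08  1.38 -0.    1.68  1.  ] 0.0
```

Emit:
{"op": "drive_tool", "data": {
  "deltas": [
    [0.03,-1.5,-0.6,0,-0.003,0,0],
    [0.03,-2.1,-0.8,0,-0.003,0,0],
    [0.03,-2.1,-0.8,0,-0.003,0,0],
    [0.03,-2.1,-0.8,0,-0.003,0,0],
    [0.02,-2.1,-0.8,0,-0.003,0,0],
    [0.02,-1.9,-0.6,0,-0.003,0,0],
    [0.02,-1.0,-0.4,0,-0.003,0,0],
    [0,0,0,0,0,0,0],
    [0,0,0,0,0,0,0]
  ]
}}

```text
t: 11.1
ee_pos: [0.5257, -0.0475, 0.2273]
eef_rot: [[1.0, -0.002, 0.012], [0.009, -0.575, -0.818], [0.008, 0.818, -0.575]]
ft_force: [0.4, -0.1, -1.0]
finger_gap: 0.0466
```

```bash
cat > look.py <<'E'
import sys
from h import *
o=env.get_obs(); print(o['t'],o['ee_pos'],o['eef_rot'].round(3).tolist(),o['joint_positions'].round(4).tolist(),o['finger_gap'],o['ft_force'].round(1))
w=env.get_image('wrist'); b=env.get_image('side'); n=sys.argv[1]
s=b['color'][150:350,250:490]
cv2.imwrite('pics/'+n,np.hstack([cv2.resize(w['color'],(440,275)),cv2.resize(s,(330,275))])[:,:,::-1])
c,s=np.cos(.0161),np.sin(.0161)
H=lambda x,y,z:[.52656+c*x-s*y,-.26297+s*x+c*y,z]
for im in(w,b): print(proj(im,[H(-.055,.15,.1775),H(.055,.15,.1775),o['ee_pos']]).round().tolist())
E
python3 look.py a1.png
```

```text
11.1 [ 0.52571728 -0.04747267  0.22725431] [[1.0, -0.002, 0.012], [0.009, -0.575, -0.818], [0.008, 0.818, -0.575]] [0.3436, 0.203, 1.7221, -0.8874, 1.619, 2.0572] 0.04657461160687479 [ 0.4 -0.1 -1. ]
[[315.0, 294.0], [313.0, 143.0], [319.0, 277.0]]
[[348.0, 280.0], [385.0, 257.0], [347.0, 234.0]]
```

View pics/a1.png

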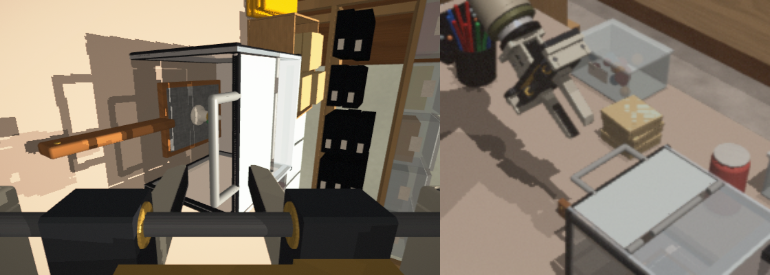

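Emit:
{"op": "drive_tool", "data": {
  "deltas": [
    [-0.05,0,-0.45,0,0,0,0],
    [-0.05,-1.2,-0.8,0,0,0,0],
    [-0.05,-1.2,-0.8,0,0,0,0],
    [0,-1.2,-0.8,0,0,0,0],
    [0,-1.0,-0.7,0,0,0,0],
    [0,-0.8,-0.6,0,0,0,0],
    [0,-0.6,-0.4,0,0,0,0],
    [0,0,0,0,0,0,0],
    [0,0,0,0,0,0,0]
  ]
}}

```text
t: 12.1
ee_pos: [0.524, -0.1076, 0.1809]
eef_rot: [[1.0, 0.0, 0.012], [0.01, -0.573, -0.819], [0.007, 0.819, -0.573]]
ft_force: [-0.2, -1.1, 0.0]
finger_gap: 0.0464
```

```bash
python3 look.py a2.png
```

```text
12.1 [ 0.52399441 -0.10759535  0.18086643] [[1.0, 0.0, 0.012], [0.01, -0.573, -0.819], [0.007, 0.819, -0.573]] [0.2422, 0.2089, 1.8119, -0.9288, 1.4877, 2.0733] 0.04642058719260211 [-0.2 -1.1  0. ]
[[320.0, 366.0], [319.0, 155.0], [319.0, 277.0]]
[[348.0, 280.0], [385.0, 257.0], [365.0, 265.0]]
```

View pics/a2.png

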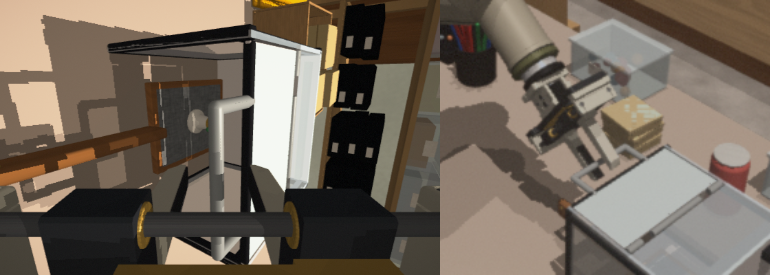

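Emit:
{"op": "drive_tool", "data": {
  "deltas": [
    [0,0,0,0,0,0,-0.3],
    [0,0,0,0,0,0,-0.5],
    [0,0,0,0,0,0,-0.65],
    [0,0,0,0,0,0,-0.75],
    [0,0,0,0,0,0,-0.85],
    [0,0,0,0,0,0,-1],
    [0,0,0,0,0,0,-1],
    [0,0,0,0,0,0,-1]
  ],
  "force": 20
}}

```text
t: 13.0
ee_pos: [0.524, -0.1074, 0.1806]
eef_rot: [[1.0, 0.001, 0.012], [0.01, -0.574, -0.819], [0.006, 0.819, -0.574]]
ft_force: [0.2, 1.8, -0.8]
finger_gap: 0.0095
```

```bash
python3 - <<'E'
import numpy as np
from h import env
o=env.get_obs(); print(o['ee_pos'],o['eef_rot'][:,2],o['ft_force'],o['finger_gap'])
P0=np.array([.5240,-.1076,.1809])
n=24; s=np.linspace(0,1,n+1); th=1.57*(s**2*(3-2*s)); al=.605+th
# TCP = hinge + .15*u(th) -.006*d(al), in hood yz plane
y=.15*np.cos(th)+.006*np.cos(al); z=.15*np.sin(th)+.006*np.sin(al)
dy=np.diff(y)*100; dz=np.diff(z)*100; da=np.diff(th)
for k in range(n): print([round(-.0161*dy[k],3),round(dy[k],2),round(dz[k],2),round(da[k],3),round(.0161*da[k],4),0,-1])
print(dy.sum(),dz.sum())
E
```

```text
[ 0.52395915 -0.10742364  0.1806099 ] [ 0.0122037  -0.8190593  -0.57357906] [ 0.19041566  1.7547418  -0.82349146] 0.009502620170799485
[np.float64(0.0), np.float64(-0.0), np.float64(0.12), np.float64(0.008), np.float64(0.0001), 0, -1]
[np.float64(0.0), np.float64(-0.01), np.float64(0.36), np.float64(0.023), np.float64(0.0004), 0, -1]
[np.float64(0.001), np.float64(-0.04), np.float64(0.57), np.float64(0.037), np.float64(0.0006), 0, -1]
[np.float64(0.001), np.float64(-0.09), np.float64(0.75), np.float64(0.049), np.float64(0.0008), 0, -1]
[np.float64(0.002), np.float64(-0.15), np.float64(0.91), np.float64(0.06), np.float64(0.001), 0, -1]
[np.float64(0.004), np.float64(-0.25), np.float64(1.04), np.float64(0.069), np.float64(0.0011), 0, -1]
[np.float64(0.006), np.float64(-0.36), np.float64(1.14), np.float64(0.077), np.float64(0.0012), 0, -1]
[np.float64(0.008), np.float64(-0.49), np.float64(1.21), np.float64(0.084), np.float64(0.0014), 0, -1]
[np.float64(0.01), np.float64(-0.63), np.float64(1.24), np.float64(0.09), np.float64(0.0014), 0, -1]
[np.float64(0.013), np.float64(-0.78), np.float
[... 827 characters left out ...]
 np.float64(0.077), np.float64(0.0012), 0, -1]
[np.float64(0.017), np.float64(-1.05), np.float64(0.2), np.float64(0.069), np.float64(0.0011), 0, -1]
[np.float64(0.015), np.float64(-0.92), np.float64(0.12), np.float64(0.06), np.float64(0.001), 0, -1]
[np.float64(0.012), np.float64(-0.75), np.float64(0.05), np.float64(0.049), np.float64(0.0008), 0, -1]
[np.float64(0.009), np.float64(-0.57), np.float64(0.02), np.float64(0.037), np.float64(0.0006), 0, -1]
[np.float64(0.006), np.float64(-0.36), np.float64(-0.0), np.float64(0.023), np.float64(0.0004), 0, -1]
[np.float64(0.002), np.float64(-0.12), np.float64(-0.0), np.float64(0.008), np.float64(0.0001), 0, -1]
-15.822420507237974 15.152510852588092
```

Emit:
{"op": "drive_tool", "data": {
  "deltas": [
    [0,0,0.12,0.008,0,0,-1],
    [0,-0.01,0.36,0.023,0,0,-1],
    [0,-0.04,0.57,0.037,0.001,0,-1],
    [0,-0.09,0.75,0.049,0.001,0,-1],
    [0,-0.15,0.91,0.06,0.001,0,-1],
    [0,-0.25,1.04,0.069,0.001,0,-1],
    [0.01,-0.36,1.14,0.077,0.001,0,-1],
    [0.01,-0.49,1.21,0.084,0.001,0,-1]
  ]
}}

```text
t: 13.8
ee_pos: [0.5242, -0.1218, 0.2428]
eef_rot: [[1.0, 0.005, 0.009], [0.009, -0.852, -0.523], [0.005, 0.523, -0.852]]
ft_force: [1.5, -11.5, -6.1]
finger_gap: 0.0091
```

Emit:
{"op": "drive_tool", "data": {
  "deltas": [
    [0.01,-0.7,1.2,0.09,0.001,0,-1],
    [0.01,-0.83,1.2,0.094,0.001,0,-1],
    [0.02,-0.92,1.18,0.097,0.002,0,-1],
    [0.02,-1.04,1.1,0.098,0.002,0,-1],
    [0.02,-1.15,0.99,0.098,0.002,0,-1],
    [0.02,-1.22,0.87,0.097,0.002,0,-1]
  ]
}}

```text
t: 14.4
ee_pos: [0.5253, -0.181, 0.3089]
eef_rot: [[1.0, 0.008, 0.002], [0.008, -1.0, 0.024], [0.002, -0.024, -1.0]]
ft_force: [3.2, -5.6, -9.5]
finger_gap: 0.0092
```

Emit:
{"op": "drive_tool", "data": {
  "deltas": [
    [0.02,-1.26,0.7,0.094,0.002,0,-1],
    [0.02,-1.26,0.58,0.09,0.001,0,-1],
    [0.02,-1.23,0.44,0.084,0.001,0,-1]
  ]
}}

```text
t: 14.7
ee_pos: [0.526, -0.2189, 0.3254]
eef_rot: [[1.0, 0.007, -0.002], [0.008, -0.958, 0.287], [-0.0, -0.287, -0.958]]
ft_force: [5.1, -2.2, -10.7]
finger_gap: 0.0093
```

```bash
cat > st.py <<'E'
import numpy as np
from h import env
o=env.get_obs(); d=o['eef_rot'][:,2]; g=o['ee_pos']+.006*d
v=g-[.5266,-.2630,.1775]; print(o['t'],'bar ang',np.arctan2(v[2],v[1]),'rad',np.hypot(v[1],v[2]),'tool alpha',np.arctan2(-d[2],-d[1]),o['ft_force'].round(1),o['joint_positions'].round(2),o['ee_pos'].round(4),o['finger_gap'])
E
python3 st.py
```

```text
14.7 bar ang 1.2589888468527437 rad 0.14937791459482982 tool alpha 1.8623455178994384 [  5.1  -2.2 -10.7] [-0.63  0.16  1.34  0.24  1.82  0.97] [ 0.526  -0.2189  0.3254] 0.009267673853409
```

Emit:
{"op": "drive_tool", "data": {
  "deltas": [
    [0.02,-1.1,0.27,0.073,0.001,0,-1],
    [0.01,-1.0,0.18,0.066,0.001,0,-1],
    [0.01,-0.85,0.1,0.057,0.001,0,-1],
    [0.01,-0.7,0.05,0.046,0.001,0,-1],
    [0.01,-0.5,0.02,0.032,0.001,0,-1],
    [0.01,-0.3,0,0.02,0,0,-1],
    [0,-0.2,0,0.012,0,0,-1],
    [0,0,0,0,0,0,-1],
    [0,0,0,0,0,0,-1]
  ]
}}

```text
t: 15.6
ee_pos: [0.5269, -0.2643, 0.3311]
eef_rot: [[1.0, 0.006, -0.008], [0.009, -0.828, 0.56], [-0.004, -0.56, -0.828]]
ft_force: [5.3, 0.7, -0.3]
finger_gap: 0.0094
```

```bash
python3 st.py; python3 - <<'E'
from h import *
b=env.get_image('side'); a=env.get_image('top'); w=env.get_image('wrist')
c=cv2.resize(b['color'][150:370,270:500],(420,400)); t=cv2.resize(a['color'][180:285,360:510],(370,400//2)); w2=cv2.resize(w['color'],(370,200))
cv2.imwrite('pics/up.png',np.hstack([c,np.vstack([t,w2])])[:,:,::-1])
s,k=np.sin(.0161),np.cos(.0161)
H=lambda x,y,z:[.52656+k*x-s*y,-.26297+s*x+k*y,z]
for th in (1.47,1.57,1.67):
    for x in(-.098,.098): print(th,(proj(b,[H(x,.104*np.cos(th),.1775+.104*np.sin(th))])-[270,150])*[420/230,400/220])
E
```

```text
15.6 bar ang 1.5566568134213241 rad 0.1486886040705047 tool alpha 2.1651451399932213 [ 5.3  0.7 -0.3] [-0.79  0.4   1.12  0.45  2.03  0.89] [ 0.5269 -0.2643  0.3311] 0.009371154580198517
1.47 [[211.34783792 251.00276886]]
1.47 [[341.95787511 164.97232514]]
1.57 [[219.6351085  256.50337927]]
1.57 [[350.29861802 169.19191867]]
1.67 [[227.9902316  262.92872348]]
1.67 [[358.61663932 174.26739978]]
```

View pics/up.png

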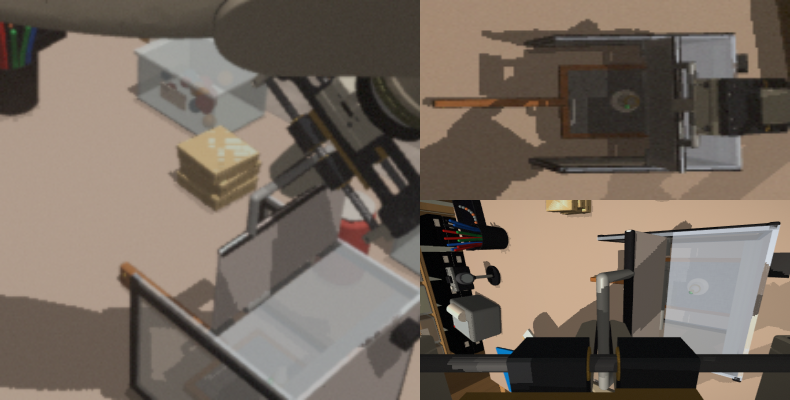

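Emit:
{"op": "drive_tool", "data": {
  "deltas": [
    [0,-0.1,0,0.008,0,0,-1],
    [0,-0.05,0,0.005,0,0,-1],
    [0,0,0,0,0,0,-1],
    [0,0,0,0,0,0,-1],
    [0,0,0,0,0,0,-1],
    [0,0,0,0,0,0,-1],
    [0,0,0,0,0,0,-1],
    [0,0,0,0,0,0,-1],
    [0,0,0,0,0,0,-1],
    [0,0,0,0,0,0,-1]
  ]
}}

```text
t: 16.75
ee_pos: [0.5269, -0.2655, 0.3311]
eef_rot: [[1.0, 0.006, -0.009], [0.01, -0.821, 0.571], [-0.004, -0.571, -0.821]]
ft_force: [4.7, 0.4, -0.6]
finger_gap: 0.0094
```

```bash
python3 st.py; python3 - <<'E'
from fit import *
a=env.get_image('top')
k=lambda L:[(360+(u-420)/(370/150),180+v*105/200) for u,v in L]
print('board',fit(a,[(65,85,12),(-65,85,12),(0,262,34)],k([(560,66),(562,136),(425,102)]),[.526,-.28,0]), 'want .5269,-.283,.016')
print('cone',unproj(a,k([(625,100)]),.04))
for n in['can','giftboxes','pliers_pot','camera','ringcone','board']:
    r=env.cut_out(a,n); print(n,r[0]['box'] if r else None)
E
```

```text
16.75 bar ang 1.5644768152614146 rad 0.14867829756338732 tool alpha 2.17830276839528 [ 4.7  0.4 -0.6] [-0.79  0.41  1.11  0.46  2.04  0.89] [ 0.5269 -0.2655  0.3311] 0.009433310564651312
board (array([ 0.5278882 , -0.28087415,  0.01025168]), [[-0.5, -0.9], [-0.6, 0.9], [3.0, -0.0]]) want .5269,-.283,.016
cone [[ 0.52919239 -0.27715079  0.04      ]]
can [403.5, 154.3, 433.0, 173.6]
giftboxes [333.6, 148.5, 360.4, 176.4]
pliers_pot [203.4, 174.3, 241.5, 209.0]
camera [177.6, 228.3, 211.7, 266.4]
ringcone [435.4, 227.6, 449.0, 239.6]
board [362.9, 212.6, 451.8, 251.2]
```

```bash
python3 -c "
from workcell import env
print(env.sign_off())"
```

```text
the job is handed in; nothing more can be done
None
```

The job is handed in: the board is home in the hood with the ring cone standing on it, and the gripper is still holding the flap straight up. The sign-off returned no verdict, so the results below are my own last checks. Total robot time was about 17 s.

I took the board by its stem and slid it in while straightening it. It stopped against the back panel: the push force rose from about 7 N to 19 N with no further travel. I then gripped the flap's pull and swung it up along the hinge arc.

- **Flap:** the bar's position puts it at about 1.564 rad and the tool's tilt since gripping the bar at about 1.57 rad, both inside the 1.48–1.66 limit. It was still, with almost no force along the swing, and gripped at 20 N (9.4 mm opening on the 10 mm bar).
- **Board and cone:** the top camera puts the board at hood y of about -18 mm (home is -20 mm) and nearly straight, to within about 0.01 rad. One corner of that fit was off by 3 pixels, which I put down to a hand-read pixel. The cone stands within about 5 mm of the plate's centre.
- **Other things on the bench:** the can, gift boxes, pliers pot and camera appear in the same image positions as at the start, to within the detector's few-pixel scatter.

A steady 5 N sideways force along the bar remained at the end. I left it because it does not act on the flap's angle.

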